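# Fit and tighten the thumb-screw hose clamp on the capped outlet of a water filter

## Robot

A 6-joint arm with a two-finger parallel gripper is mounted at the origin on a cart in front of the work surface, level with it; the furniture and walls round the work are solid. World frame = base frame: x ahead of the robot, y to its left, z up, the work surface at z = 0. Lengths are in m, angles in rad, forces in N, time in s.
With the tool pointing down it reaches from about 0.325 to 0.775 m from the base axis. Payload 9.3 kg.
Tool frame: the origin (TCP) lies midway between the tips of the shut fingers; the grasp point (between the pads) lies 19 mm behind it; z points along the fingers, y is the line along which they close (so a half turn about z gives the same grasp; the last joint's range is limited). The gripper opens to 85 mm and grips with 20 to 120 N. Pads are 22 mm wide; open, the fingers measure 114 mm over their backs; the gripper's body (76 mm by 85 mm) begins 54 mm behind the grasp point. The pads swing forward as they close: fully open they stand 13 mm farther back than shut.
Start: joints at [1.166, 0.259, 0.021, 1.334, 0, 1.418], TCP at [0.137, 0.533, 0.231] pointing down, gripper open.
Joint ranges: [-3.04, 3.04], [-0.91, 1.82], [-1.04, 1.36], [-1.92, 1.95], [-1.52, 1.45], [-3.14, 3.14]. Speed limits (rad/s): [2.22, 2.22, 2.79, 3.14, 3.14, 3.14].

## Interface

Orientations are given as a unit quaternion [w, x, y, z].
In Python, from cell import ctrl gives the robot as it stands. The module is installed in compiled form; this text tells all that it offers.
- The arm moves only by the tool step_arm, never from a script. Its argument "series" is a list of rows, each an object with "claw": the opening, from 0 (shut) to 1 (fully open); "travel": the shift along the world's x, y, z as a fraction of full scale, a list of three; "dr": the turn, a rotation vector about the world's x, y, z as a fraction of full scale, a list of three. A call has 1 to 12 rows; each row shifts and turns the commanded pose from where the row before left it; what a row does not reach is not made up. Full scale, the value 1, is 0.075 m for a shift and 4 degrees for a turn. A row lasts 1/12 s, in which the tool goes at most 41.7 mm and 7.16 degrees, less where a joint would pass 70% of its speed; a pose out of reach is approached as far as the arm can. A call with a number of a shift or a turn outside -1 to 1 is refused whole. A call with a gripper value outside its range is refused whole. The fingers move at their own pace and stop on an object; "force" is the grip in N (left out, the last holds). Time passes only in rows, so rows that do not move let the fingers close. It gives the time, the measured TCP pose, the force, the opening and the grip force at its end, in the units of the state.
- ctrl.state(): the state, without advancing time (a new reading comes with each control period).
- ctrl.get_image(name): name is "scene" or "top"; returns a dict with "frame" (480x640x3 uint8, blue, green, red), "intrinsics" (3x3 intrinsics, pixels), "rvec" (rotation vector, rad) and "tvec" (3), from world to camera coordinates, as OpenCV has them. Camera axes: x right, y down, z forward; pixel columns grow to the right and rows downward; lengths in m; the calibration is good to about 2 mm. A picture is of the moment at which its call begins. There is no depth.
- ctrl.job_done(): hands the job in; it is judged then, once.
The state is a dict: "clock": time; "joints": joint angles; "dq": joint speeds; "tau": joint torques, N m; "position": TCP position; "orientation": TCP orientation; "force": force on the tool from outside, world axes, zero at the start; "wrist_torque": the same for the moment, N m; "opening": opening from 0.0 (shut) to 1.0 (fully open); "gripper_force": force on a finger pad.
Only numpy, scipy, OpenCV 4.12 (cv2) and the standard library are available. Lean on these libraries where they do the work, as an engineer would, in place of code of your own. Each camera call takes 0.05 s, during which the arm holds its last target. There are 200 camera calls.

## Task

The spare outlet of the worktop water filter (the right-hand one, a barbed stub with a black rubber cap pushed over it) still lacks its worm-drive clamp. Slide the loose steel clamp that stands on the worktop over the rubber cap until it is home against the cap's raised lip, gently, then turn its blue thumb knob clockwise until the band is snug: it must grip the cap firmly by itself when you let go, but do not overtighten it. Leave everything else on the worktop where it is.

Things in the scene. Friction and masses are not known exactly. Their poses are not given: they have to be found in the camera images.
- key_grip (a point): Centre of the square blue thumb knob (the key) on top of the loose clamp's screw: 19 x 19 mm across its flats (its x and y), 30 tall (its z, the screw axis, vertical). 66 mm above the clamp's underside, so on the worktop it spans 51 to 81 mm. Clockwise from above closes the band 3 mm per rad (1.6 to 4.5 rad in all, unknown; the knob's angle tells nothing of the band's opening). It stays where left.
- clamp: The loose worm-drive clamp, 0.1 kg, standing on band and screw end, knob up. Origin under the band's centre at its underside; x: band axis (to point at the filter), z up. Steel band 16 mm wide along x, 41.6 high; bore 36.6 high, at first 38 to 44 mm across (unknown): from y = -18 to +19 or +26. Screw and housing 29.5 mm to -y, one with the -y half of the band; the screw draws the other half to -y.
- cap: Black rubber cap on the filter's right-hand outlet, fixed: 34 mm in diameter, axis level, 21.2 mm above the worktop. Origin on the axis at the tip (first 8 mm taper); x from the tip into the filter; the lip's face is at x = 40 mm. Once the band bears on both its sides, the knob's torque rises from about 0.1 N m (free) by about 0.02 N m per 10 N of squeeze from each side; snug is about 0.1 N m above free.
- cap_lip: The cap's raised lip, 40.6 mm in diameter, 6 mm thick, part of the cap. Origin on the axis in its front face, against which the band seats (band centre then at x = -8 mm); x points into the filter, z up. The left-hand outlet beside it is already clamped. The filter's 42 mm high plinth begins 14 to 21 mm behind this face; its tall canisters 0.09 m behind this face.
- glass_a: Bystander: clear tumbler, 70 mm wide, 124 tall; origin under its base.
- glass_b: Bystander: clear tumbler, 70 mm wide, 124 tall; origin under its base.
- lemon: Bystander: lemon, 71 x 53 x 51 mm; origin at its underside.
- mug: Bystander: white mug, 80 mm wide, 98 tall, handle to its +x; origin under its base.
- timer: Bystander: round green and white kitchen timer, 60 mm wide, 42 tall; origin under its base.
- spoon: Bystander: steel teaspoon lying flat, 132 mm long, 11 mm high; origin under its middle.

How it is judged:
On the way, in this order (a step that is already met when the one before it is completed fails the run):
1. the band is home on the cap: within 3 mm of the lip, square to it (x of clamp in the frame of cap_lip between -0.011 and -0.0055 m and y of clamp in the frame of cap_lip between -0.007 and 0.007 m and z of clamp in the frame of cap_lip between -0.0248 and -0.0168 m and angle between the x axis of clamp and the x axis of cap_lip, either way round below 0.14 rad), for 0.2 s.
2. the band is drawn snug on the cap (all of step 1 and contact force between clamp and cap above 50 N), for 0.3 s.
At the end, for the whole second after the job is handed in: The band sits square on the cap with its edge within 3 mm of the lip, squeezes it with 50 N or more in all (25 N from each side) with the clamp let go, and is at rest (all of step 2 and linear speed of clamp below 0.01 m/s); the robot touches nothing.
It fails at once if the band is overtightened: it squeezes the cap with more than 140 N in all (70 N from each side) (contact force between clamp and cap above 140 N).
It fails at once if the clamp is rammed against the cap's lip with more than 25 N (contact force between clamp and cap_lip above 25 N).
It fails at once if a bystander is moved more than 25 mm (distance of any of glass_a, glass_b, lemon, mug, timer, spoon from where it was at the start of the episode above 0.025 m).
It also fails if it takes over 64 s, if anything falls off the work surface, if the arm or the gripper's body presses on something with over 40 N, if the wrist force passes 120 N, or if a joint passes its speed limit or range.

## Working session

There is one attempt and no reset: what is moved stays moved. The work goes in short steps, Python scripts to look and compute and a tool call to move; the robot and the scene stay as the last step left them, time stands still between calls to the robot, and variables do not carry over. Pictures are saved under pics/ and viewed, at most 10 in all, crops included, and the job is handed in when it is done.

Besides the shell and the picture viewer there is one more tool, called by a JSON object that holds its "op" and its "data", one argument or row to a line. step_arm: Moves the arm, as the interface text tells. Shift numbers are shares of 0.075 m and turn numbers shares of 4 degrees, none past 1 either way. Its arguments: {"type":"object","properties":{"series":{"type":"array"},"force":{"type":"number"}},"required":["series"]}

```bash
mkdir -p pics; cat > h.py <<'E'
import numpy as np, cv2
from cell import ctrl
def cam(n):
    d=ctrl.get_image(n); R=cv2.Rodrigues(np.array(d["rvec"],float))[0]; t=np.array(d["tvec"],float).ravel()
    return d["frame"],np.array(d["intrinsics"]),R,t
def ray(c,uv,z):
    _,K,R,t=c; o=-R.T@t; v=R.T@np.linalg.inv(K)@np.array([uv[0],uv[1],1.])
    return o+v*(z-o[2])/v[2]
def proj(c,p):
    _,K,R,t=c; q=K@(R@np.array(p)+t); return q[:2]/q[2]
E
python3 - <<'E'
from h import *
for n in("scene","top"):
    c=cam(n); cv2.imwrite(f"pics/{n}0.png",c[0]); print(n,-c[2].T@c[3],c[1][0,0])
    hsv=cv2.cvtColor(c[0],cv2.COLOR_BGR2HSV); m=cv2.inRange(hsv,(100,120,50),(130,255,255))
    k,l,s,ce=cv2.connectedComponentsWithStats(m)
    for i in range(1,k):
        if s[i,4]>25: print(s[i],ce[i],ray(c,ce[i],.081))
print(ctrl.state())
E
```

```text
scene [-0.26736982 -0.44413165  0.93658612] 517.6094395770054
[  0 191  10  15  54] [  4.46296296 197.57407407] [0.21589069 0.77483241 0.081     ]
[309 219   8  13  78] [312.74358974 225.55128205] [0.51186484 0.02865185 0.081     ]
[397 284  10  15  93] [401.3655914  291.31182796] [ 0.42718491 -0.23940624  0.081     ]
top [ 0.38415166 -0.02896106  1.35296257] 463.9610150032479
[  0 305   8  14  29] [  4.20689655 311.96551724] [0.25491981 0.8206693  0.081     ]
{'clock': 0.1, 'joints': array([1.16638634e+00, 2.59158294e-01, 2.08167349e-02, 1.33370003e+00,
       4.35252421e-06, 1.41817445e+00]), 'dq': array([-1.33597875e-04, -1.85714229e-03,  2.74205149e-03,  7.18917028e-05,
        7.69344202e-04,  7.45059905e-04]), 'tau': array([ 4.72248692e-03, -5.56693482e+01,  3.45070195e+01,  1.16578434e-02,
       -1.27546032e-04, -1.23368017e-05]), 'position': array([0.13693688, 0.5324134 , 0.23070622]), 'orientation': array([-1.73271906e-04,  1.25561740e-01,  9.92085612e-01, -5.98039803e-04]), 'force': array([0.13480111, 0.34934274, 0.49188568]), 'wrist_torque': array([0.02860992, 0.00608116, 0.04826717]), 'gripper_force': 0.0, 'opening': 0.9961019956195497}
```

View pics/scene0.png

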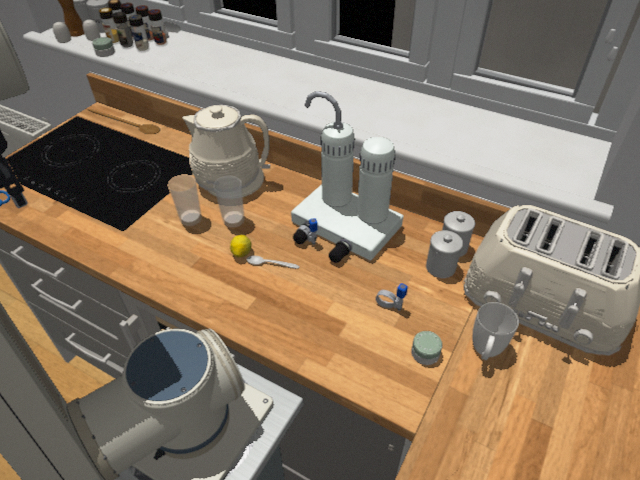

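View pics/top0.png

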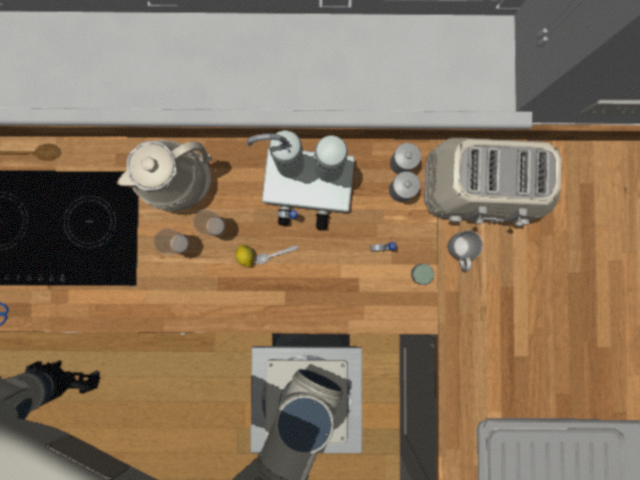

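The scene view shows the spare cap near (340,250) and the loose clamp near (393,297), with its knob at (402,291). The top view shows the cap near (323,217), the band near (378,248) and the knob near (392,246). I'll crop both views for detail.

```bash
python3 - <<'E'
from h import *
a=cam("top");b=cam("scene")
A=cv2.resize(a[0][180:265,270:410],None,fx=5.5,fy=5.5,interpolation=cv2.INTER_CUBIC)
B=cv2.resize(b[0][210:320,280:420],None,fx=5.5,fy=5.5,interpolation=cv2.INTER_CUBIC)
cv2.imwrite("pics/topc.png",A);cv2.imwrite("pics/scc.png",B)
for n,c,z in(("top",a,.081),("scene",b,.066)):
    hsv=cv2.cvtColor(c[0],cv2.COLOR_BGR2HSV); m=cv2.inRange(hsv,(100,90,40),(130,255,255))
    k,l,s,ce=cv2.connectedComponentsWithStats(m)
    for i in range(1,k):
        if s[i,4]>8 and ce[i][0]>250:
            cs=cv2.findContours((l==i).astype(np.uint8),0,2)[0][0]
            print(n,s[i],ce[i],ray(c,ce[i],z),cv2.minAreaRect(cs))
E
```

```text
top [289 210   8   9  41] [292.48780488 214.09756098] [0.52822338 0.03940686 0.081     ] ((292.5000305175781, 214.00003051757812), (7.77817440032959, 6.363960266113281), 45.0)
top [389 243   7   7  34] [391.76470588 246.11764706] [ 0.44201759 -0.23399084  0.081     ] ((392.0, 246.0), (6.0, 6.0), 90.0)
scene [308 219   9  13  87] [312.57471264 225.1954023 ] [0.52642656 0.03794591 0.066     ] ((312.0, 225.0), (12.0, 8.0), 90.0)
scene [397 283  10  16 101] [401.41584158 290.93069307] [ 0.44040067 -0.23548528  0.066     ] ((401.4000549316406, 290.70001220703125), (9.391485214233398, 13.416407585144043), 26.56505012512207)
```

View pics/topc.png

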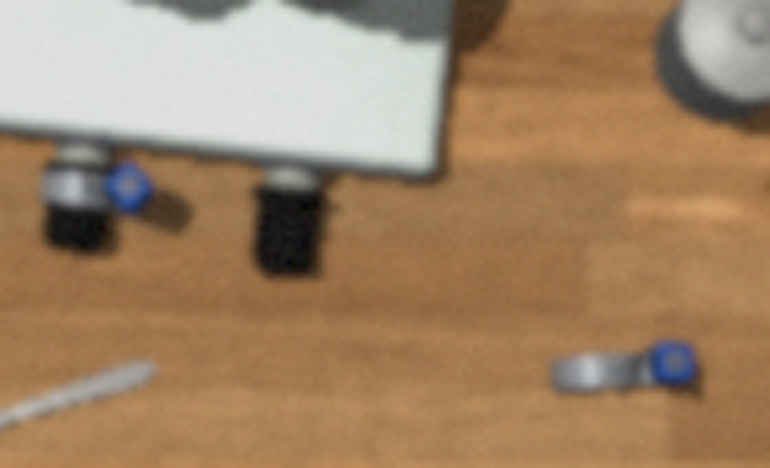

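View pics/scc.png

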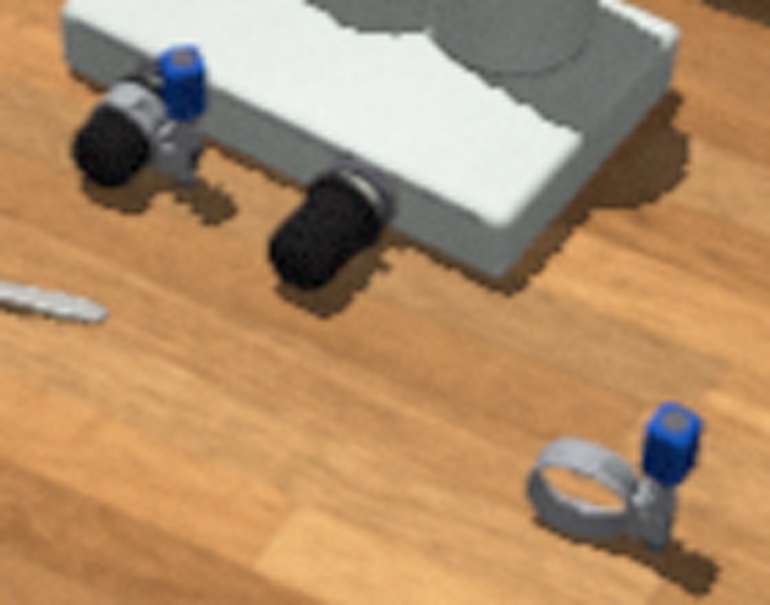

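The crops show the black cap in the top crop from its tip at (287,272) to its lip at (290,187). The plinth's front edge runs (0,128) to (435,172), the band's centre is (592,373) and the knob (673,362). Next I convert these to world coordinates.

```bash
python3 - <<'E'
from h import *
c=cam("top"); f=lambda u,v,z:ray(c,(270+(u+.5)/5.5-.5,180+(v+.5)/5.5-.5),z)
P=f(5,122,.042);Q=f(432,167,.042); d=Q-P; n=np.array([-d[1],d[0]]); n/=np.linalg.norm(n); print("plinth normal deg",np.degrees(np.arctan2(n[1],n[0])),P,Q)
tip=f(287,274,.0212);lip=f(290,185,.03); print("tip",tip,"lip",lip,"axisdir",np.degrees(np.arctan2(*(lip-tip)[[1,0]])))
print("cap sides",f(256,230,.0212),f(322,230,.0212))
b=f(592,362,.0416);b2=f(592,393,.02);l=f(552,373,.021);k=f(673,362,.081)
print("band back/front",b,b2,"left end",l,"knob",k)
lo=cv2.inRange(c[0],(0,0,0),(45,45,45))[205:235,308:335]; print(cv2.boundingRect(lo))
k2,L,s,ce=cv2.connectedComponentsWithStats(lo); i=1+s[1:,4].argmax(); pts=np.argwhere(L==i)[:,::-1]+[308,205]
W=np.array([ray(c,p,.0212)[:2] for p in pts]); print("cap blob",s[i],W.mean(0),W.min(0),W.max(0)); u,S,v=np.linalg.svd(W-W.mean(0)); print(np.degrees(np.arctan2(v[0,1],v[0,0])),S)
s=cam("scene"); g=lambda u,v,z:ray(s,(280+(u+.5)/5.5-.5,210+(v+.5)/5.5-.5),z)
print("scene tip centre",g(303,247,.0212),"knob top",g(677,416,.081))
print("scene plinth top edge",g(70,18,.042),g(495,218,.042))
E
```

```text
plinth normal deg -5.6057946171321795 [0.56731982 0.10429422 0.042     ] [ 0.5456617  -0.11636266  0.042     ]
tip [ 0.49138303 -0.04209138  0.0212    ] lip [ 0.5371556 -0.0432448  0.03     ] axisdir -1.4434904355194837
cap sides [ 0.51436663 -0.02569559  0.0212    ] [ 0.51462892 -0.06026337  0.0212    ]
band back/front [ 0.44551233 -0.19917315  0.0416    ] [ 0.43029824 -0.2019965   0.02      ] left end [ 0.44056631 -0.18094194  0.021     ] knob [ 0.44396898 -0.23451291  0.081     ]
(9, 10, 11, 15)
cap blob [  9  10  11  15 145] [ 0.51390778 -0.0425309 ] [ 0.49254694 -0.0569821 ] [ 0.5331441  -0.02804565]
173.30559406477445 [0.14507529 0.09981737]
scene tip centre [ 0.5033331  -0.03702274  0.0212    ] knob top [ 0.44418919 -0.2351135   0.081     ]
scene plinth top edge [0.56303125 0.12054569 0.042     ] [ 0.54221405 -0.11121867  0.042     ]
```

```bash
python3 - <<'E'
from h import *
a=cam("top")[0];b=cam("scene")[0]
A=cv2.resize(a[238:256,370:400],(400,240),interpolation=cv2.INTER_CUBIC)
B=cv2.resize(b[278:302,388:418],(400,320),interpolation=cv2.INTER_CUBIC)
C=np.zeros((560,400,3),np.uint8);C[:240]=A;C[240:]=B;C=cv2.convertScaleAbs(C,alpha=1.5)
cv2.imwrite("pics/k.png",C)
E
```

```text
(no output)
```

View pics/k.png

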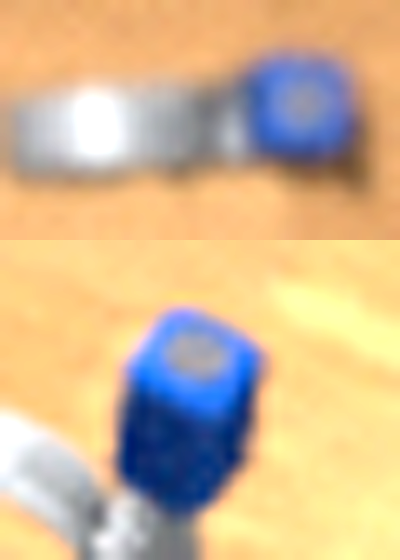

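The enlarged knob looks square, with its flats nearly along the clamp axes (top panel). Its scene corners are at about (180,310), (130,365), (225,415) and (265,355) in the picture.

```bash
python3 - <<'E'
from h import *
s=cam("scene"); P=[ray(s,(388+u/13.33-.5,278+(v-240)/13.33-.5),.081)[:2] for u,v in((180,310),(130,365),(225,415),(265,355))]
P=np.array(P);print(P,P.mean(0))
for i in range(4):
    d=P[(i+1)%4]-P[i]; print(np.linalg.norm(d),np.degrees(np.arctan2(d[1],d[0]))%90)
st=ctrl.state();print(st["clock"])
E
```

```text
[[ 0.44887545 -0.22916815]
 [ 0.43422306 -0.22679719]
 [ 0.43206272 -0.24425369]
 [ 0.4467874  -0.24491778]] [ 0.44048716 -0.2362842 ]
0.01484297675437785 80.8083945736308
0.01758967417873036 82.94520507432776
0.01473964933226763 87.41768064126002
0.01588744084790991 82.4479188424131
0.45
```

{"op": "step_arm", "data": {
  "series": [
    {"claw": 1,"travel": [0.44,-0.35,0],"dr": [0,0,0.98]},
    {"claw": 1,"travel": [0.44,-0.35,0],"dr": [0,0,0.98]},
    {"claw": 1,"travel": [0.44,-0.35,0],"dr": [0,0,0.98]},
    {"claw": 1,"travel": [0.44,-0.35,0],"dr": [0,0,0.98]},
    {"claw": 1,"travel": [0.44,-0.35,0],"dr": [0,0,0.98]},
    {"claw": 1,"travel": [0.44,-0.35,0],"dr": [0,0,0.98]},
    {"claw": 1,"travel": [0.44,-0.35,0],"dr": [0,0,0.98]},
    {"claw": 1,"travel": [0.053,-0.432,0],"dr": [0,0,0.98]},
    {"claw": 1,"travel": [0.053,-0.432,0],"dr": [0,0,0.98]},
    {"claw": 1,"travel": [0.053,-0.432,0],"dr": [0,0,0.98]},
    {"claw": 1,"travel": [0.053,-0.432,0],"dr": [0,0,0.98]},
    {"claw": 1,"travel": [0.053,-0.432,0],"dr": [0,0,0.98]}
  ]
}}

```text
clock: 1.45
position: [0.3851, 0.1876, 0.2314]
orientation: [0.0, -0.282, 0.959, -0.0]
force: [1.5, -0.3, 0.2]
opening: 1.001
gripper_force: 0.0
```

{"op": "step_arm", "data": {
  "series": [
    {"claw": 1,"travel": [0.053,-0.432,0],"dr": [0,0,0.98]},
    {"claw": 1,"travel": [0.053,-0.432,0],"dr": [0,0,0.98]},
    {"claw": 1,"travel": [0.053,-0.432,0],"dr": [0,0,0.98]},
    {"claw": 1,"travel": [0.053,-0.432,0],"dr": [0,0,0.98]},
    {"claw": 1,"travel": [0.053,-0.432,0],"dr": [0,0,0.98]},
    {"claw": 1,"travel": [0.053,-0.432,0],"dr": [0,0,0.98]},
    {"claw": 1,"travel": [0.053,-0.432,0],"dr": [0,0,0.98]},
    {"claw": 1,"travel": [0.053,-0.432,0],"dr": [0,0,0.98]},
    {"claw": 1,"travel": [0.053,-0.432,0],"dr": [0,0,0.98]},
    {"claw": 1,"travel": [0.053,-0.432,0],"dr": [0,0,0.98]},
    {"claw": 1,"travel": [0.053,-0.432,0],"dr": [0,0,0.98]},
    {"claw": 1,"travel": [0.053,-0.432,0],"dr": [0,0,0.98]}
  ]
}}

```text
clock: 2.45
position: [0.4327, -0.2015, 0.2315]
orientation: [0.0, -0.642, 0.767, -0.0]
force: [0.6, 0.3, -0.3]
opening: 1.001
gripper_force: 0.0
```

{"op": "step_arm", "data": {
  "series": [
    {"claw": 1,"travel": [0.08,-0.43,0],"dr": [0,0,0.98]},
    {"claw": 1,"travel": [0,0,-0.4],"dr": [0,0,0]},
    {"claw": 1,"travel": [0,0,-0.4],"dr": [0,0,0]},
    {"claw": 1,"travel": [0,0,-0.4],"dr": [0,0,0]},
    {"claw": 1,"travel": [0,0,-0.4],"dr": [0,0,0]},
    {"claw": 1,"travel": [0,0,-0.4],"dr": [0,0,0]},
    {"claw": 1,"travel": [0,0,0],"dr": [0,0,0]},
    {"claw": 1,"travel": [0,0,0],"dr": [0,0,0]}
  ]
}}

```text
clock: 3.12
position: [0.4383, -0.2316, 0.0809]
orientation: [-0.0, -0.666, 0.746, 0.001]
force: [0.4, -1.3, 1.2]
opening: 1.0
gripper_force: 0.0
```

```bash
python3 - <<'E'
from h import *
print(ctrl.state()["position"],ctrl.state()["joints"],ctrl.state()["wrist_torque"])
b=cam("scene");a=cam("top")
B=cv2.resize(b[0][200:330,270:440],None,fx=4.5,fy=4.5,interpolation=cv2.INTER_CUBIC)
cv2.imwrite("pics/h1.png",B)
E
```

```text
[ 0.43826801 -0.23155166  0.08087869] [-6.55532336e-01  2.64213785e-01 -3.76424721e-01  9.32947304e-01
  1.20149398e-05 -2.11406973e+00] [ 0.01120525 -0.01809797 -0.00279547]
```

View pics/h1.png

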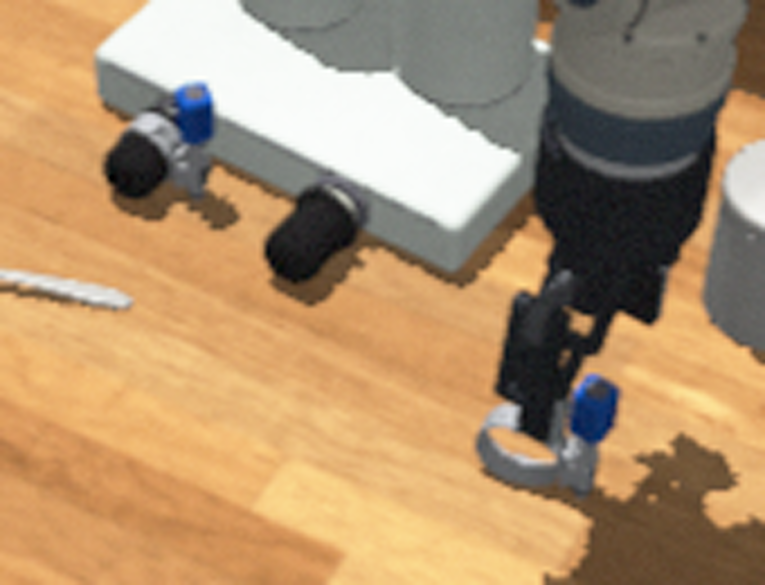

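The hover picture shows the open fingers straddling the knob at (595,410), one in front and one behind, with the band clear at (520,455). I'll descend and close gently.

{"op": "step_arm", "data": {
  "series": [
    {"claw": 1,"travel": [0.05,-0.045,-0.22],"dr": [0,0,0]},
    {"claw": 1,"travel": [0,0,-0.21],"dr": [0,0,0]},
    {"claw": 1,"travel": [0,0,0],"dr": [0,0,0]},
    {"claw": 0.3,"travel": [0,0,0],"dr": [0,0,0]},
    {"claw": 0.15,"travel": [0,0,0],"dr": [0,0,0]},
    {"claw": 0,"travel": [0,0,0],"dr": [0,0,0]},
    {"claw": 0,"travel": [0,0,0],"dr": [0,0,0]},
    {"claw": 0,"travel": [0,0,0],"dr": [0,0,0]},
    {"claw": 0,"travel": [0,0,0],"dr": [0,0,0]},
    {"claw": 0,"travel": [0,0,0],"dr": [0,0,0]}
  ],
  "force": 30
}}

```text
clock: 4.05
position: [0.4428, -0.2355, 0.0496]
orientation: [0.0, -0.666, 0.746, -0.0]
force: [-0.9, 0.7, 6.2]
opening: 0.215
gripper_force: 35.9
```

```bash
python3 - <<'E'
from h import *
s=ctrl.state();print(s)
a=cam("top");b=cam("scene")
B=cv2.resize(b[0][250:330,340:440],None,fx=4,fy=4,interpolation=cv2.INTER_CUBIC)
A=cv2.resize(a[0][220:270,340:440],None,fx=4,fy=4,interpolation=cv2.INTER_CUBIC)
cv2.imwrite("pics/g1.png",np.vstack([B,A]))
E
```

```text
{'clock': 4.05, 'joints': array([-6.56276354e-01,  3.02914058e-01, -4.13641353e-01,  8.53399958e-01,
       -5.30915041e-05, -2.11490117e+00]), 'dq': array([ 0.00143364, -0.00024449, -0.00028816, -0.00190068, -0.00136745,
        0.00047874]), 'tau': array([ 7.94438110e-02, -4.97339022e+01,  2.67431223e+01, -4.62172693e-01,
        8.85612122e-02,  1.70279323e-02]), 'position': array([ 0.44278621, -0.23551438,  0.0496047 ]), 'orientation': array([ 5.13396763e-05, -6.66357034e-01,  7.45632701e-01, -4.18176414e-04]), 'force': array([-0.88689363,  0.66539641,  6.23724584]), 'wrist_torque': array([0.13260144, 0.27967377, 0.02264424]), 'gripper_force': 35.850069522857666, 'opening': 0.21549607853853017}
```

View pics/g1.png

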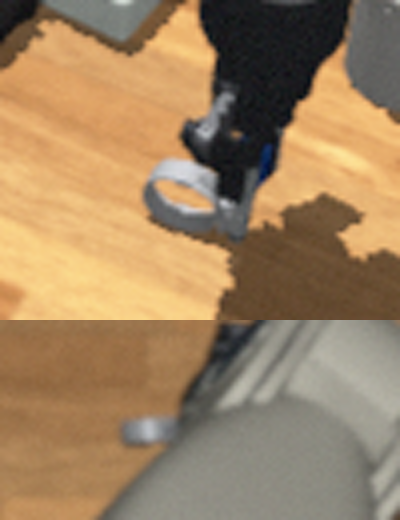

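The knob is held: the fingers are on it, the clamp stands upright, and the band is visible at top-crop (122–175, 418–445). I'll estimate the band yaw and work out the path.

```bash
python3 - <<'E'
from h import *
a=cam("top"); hsv=cv2.cvtColor(a[0],cv2.COLOR_BGR2HSV)
m=(hsv[...,1]<70)&(hsv[...,2]>70); c=[];tops=[];bots=[]
for u in range(366,386):
    v=np.where(m[240:256,u])[0]+240
    print(u,v.min() if len(v) else None,v.max() if len(v) else None,end="; ")
    if 4<=len(v)<=9: c.append([u,v.mean()])
c=np.array(c);print(c[:,0].min(),c[:,0].max())
W=np.array([ray(a,p,.03)[:2] for p in c]);p=np.polyfit(W[:,1],W[:,0],1);print("yaw deg of clamp x:",-np.degrees(np.arctan(p[0])),p, "band x at y=-.205:",np.polyval(p,-.205))
k=np.array([.4428,-.2355]);
l=ray(a,(c[0,0]-.5,c[0,1]),.021)[:2];d=l-k;print(l,d,np.degrees(np.arctan2(d[1],d[0]))-90,np.linalg.norm(d))
E
```

```text
366 None None; 367 None None; 368 None None; 369 None None; 370 247 247; 371 245 250; 372 245 250; 373 245 250; 374 245 250; 375 244 250; 376 244 250; 377 244 250; 378 244 255; 379 244 255; 380 244 255; 381 244 255; 382 244 255; 383 244 255; 384 244 255; 385 242 255; 371.0 379.0
yaw deg of clamp x: -4.028951416506103 [0.0704346  0.45366644] band x at y=-.205: 0.4392273500215046
[ 0.4403164  -0.18251077] [-0.0024836   0.05298923] 2.683482186051208 0.05304740372582022
```

{"op": "step_arm", "data": {
  "series": [
    {"claw": 0,"travel": [0,0,0.16],"dr": [0,0,0]},
    {"claw": 0,"travel": [0.062,0.366,0],"dr": [0,0,-0.53]},
    {"claw": 0,"travel": [0.062,0.366,0],"dr": [0,0,-0.53]},
    {"claw": 0,"travel": [0.062,0.366,0],"dr": [0,0,-0.53]},
    {"claw": 0,"travel": [0.062,0.366,0],"dr": [0,0,-0.53]},
    {"claw": 0,"travel": [0.062,0.366,0],"dr": [0,0,0]},
    {"claw": 0,"travel": [0.062,0.366,0],"dr": [0,0,0]},
    {"claw": 0,"travel": [0,0,0],"dr": [0,0,0]},
    {"claw": 0,"travel": [0,0,-0.13],"dr": [0,0,0]},
    {"claw": 0,"travel": [0,0,0],"dr": [0,0,0]},
    {"claw": 0,"travel": [0,0,0],"dr": [0,0,0]}
  ],
  "force": 40
}}

```text
clock: 5.12
position: [0.4701, -0.0707, 0.051]
orientation: [-0.0, -0.609, 0.793, 0.0]
force: [0.1, 0.2, -0.6]
opening: 0.216
gripper_force: 39.3
```

```bash
python3 - <<'E'
from h import *
s=ctrl.state();print(s["position"],s["orientation"],s["force"],s["wrist_torque"],s["joints"][5])
a=cam("top");b=cam("scene")
B=cv2.resize(b[0][220:300,300:400],None,fx=7,fy=7,interpolation=cv2.INTER_CUBIC)
A=cv2.resize(a[0][200:260,300:360],None,fx=4,fy=4,interpolation=cv2.INTER_CUBIC)
B[-240:,:240]=A
cv2.imwrite("pics/p1.png",B)
E
```

```text
[ 0.47013179 -0.07066829  0.05102724] [-3.69166502e-04 -6.09424020e-01  7.92844256e-01  4.62609279e-04] [ 0.05000547  0.23521924 -0.62002208] [-0.01356069 -0.05878686  0.03435748] -1.6365704868450552
```

View pics/p1.png

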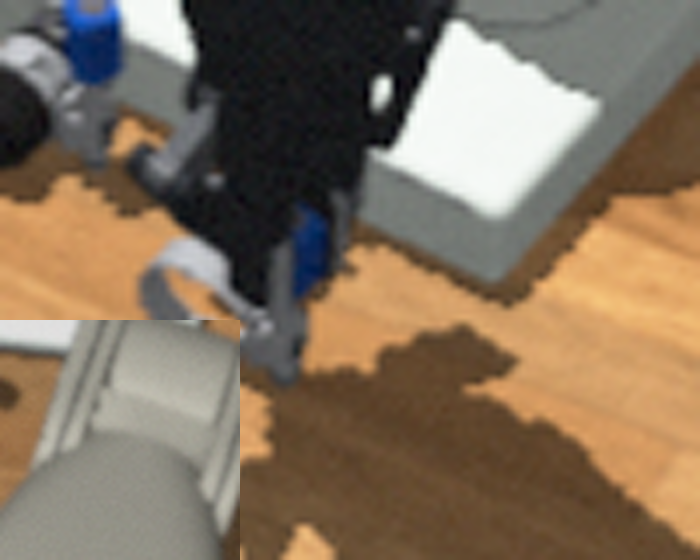

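The picture shows the band held upright just in front of the cap, with its left end at crop (145,290) and top at (190,240). The gripper hides the cap itself. I'll do a numeric check of yaw.

```bash
python3 - <<'E'
from h import *
b=cam("scene"); k=np.array([.4701,-.0707])
for yaw in(-10,-5.5,0,4):
    r=np.radians(yaw);X=np.array([np.cos(r),np.sin(r)]);Y=np.array([-X[1],X[0]]);o=k+29.5e-3*Y
    out=[]
    for far in(.0235,.0265):
      t=np.linspace(0,2*np.pi,200); R=[]
      for x in(-.008,.008):
        for ti in t:
            y=np.cos(ti)*(far if np.cos(ti)>0 else .0205); q=o+x*X+y*Y; R.append(np.append(proj(b,[q[0],q[1],.022+.0208*np.sin(ti)]),[x]))
      R=np.array(R);i=R[:,0].argmin();j=R[:,1].argmin();n=R[R[:,2]<0];f=n[n[:,0].argmin()]
      out.append((((R[i,:2]-[300,220])*7).round(),((R[j,:2]-[300,220])*7).round(),((f[:2]-[300,220])*7).round()))
    print(yaw,out)
c=cv2.resize(b[0][238:284,310:350],None,fx=13,fy=13,interpolation=cv2.INTER_CUBIC);cv2.imwrite("pics/p2.png",c)
for p in([.4935,-.042,.0212],[.533,-.0457,.0212]): print(proj(b,p))
E
```

```text
-10 [(array([148., 278.]), array([198., 231.]), array([148., 278.])), (array([141., 274.]), array([192., 229.]), array([141., 274.]))]
-5.5 [(array([142., 286.]), array([193., 236.]), array([142., 286.])), (array([135., 282.]), array([186., 234.]), array([135., 282.]))]
0 [(array([136., 296.]), array([188., 242.]), array([136., 296.])), (array([128., 293.]), array([181., 241.]), array([128., 293.]))]
4 [(array([132., 303.]), array([186., 247.]), array([132., 303.])), (array([125., 301.]), array([179., 246.]), array([125., 301.]))]
[334.54710753 257.78823388]
[343.51212663 248.14705555]
```

View pics/p2.png

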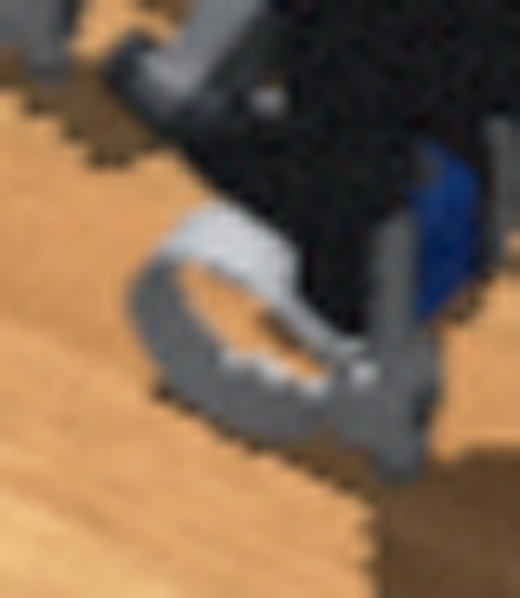

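The band sits at a yaw of about -5°, square to the cap. Next I slide it on slowly.

{"op": "step_arm", "data": {
  "series": [
    {"claw": 0,"travel": [0,0,-0.009],"dr": [0,0,0]},
    {"claw": 0,"travel": [0.033,-0.003,0],"dr": [0,0,0]},
    {"claw": 0,"travel": [0.033,-0.003,0],"dr": [0,0,0]},
    {"claw": 0,"travel": [0.033,-0.003,0],"dr": [0,0,0]},
    {"claw": 0,"travel": [0.033,-0.003,0],"dr": [0,0,0]},
    {"claw": 0,"travel": [0.033,-0.003,0],"dr": [0,0,0]},
    {"claw": 0,"travel": [0.033,-0.003,0],"dr": [0,0,0]},
    {"claw": 0,"travel": [0.033,-0.003,0],"dr": [0,0,0]},
    {"claw": 0,"travel": [0.033,-0.003,0],"dr": [0,0,0]},
    {"claw": 0,"travel": [0,0,0],"dr": [0,0,0]}
  ]
}}

```text
clock: 6.1
position: [0.4909, -0.0725, 0.0506]
orientation: [0.0, -0.609, 0.793, -0.0]
force: [-0.2, 0.8, -1.3]
opening: 0.217
gripper_force: 39.3
```

{"op": "step_arm", "data": {
  "series": [
    {"claw": 0,"travel": [0.033,-0.003,0],"dr": [0,0,0]},
    {"claw": 0,"travel": [0.033,-0.003,0],"dr": [0,0,0]},
    {"claw": 0,"travel": [0.033,-0.003,0],"dr": [0,0,0]},
    {"claw": 0,"travel": [0,0,0],"dr": [0,0,0]}
  ]
}}

```text
clock: 6.43
position: [0.4983, -0.0733, 0.0506]
orientation: [0.0, -0.609, 0.793, -0.0]
force: [0.2, 0.2, -0.5]
opening: 0.219
gripper_force: 39.3
```

{"op": "step_arm", "data": {
  "series": [
    {"claw": 0,"travel": [0.033,-0.003,0],"dr": [0,0,0]},
    {"claw": 0,"travel": [0.033,-0.003,0],"dr": [0,0,0]},
    {"claw": 0,"travel": [0.033,-0.003,0],"dr": [0,0,0]},
    {"claw": 0,"travel": [0.033,-0.003,0],"dr": [0,0,0]},
    {"claw": 0,"travel": [0.033,-0.003,0],"dr": [0,0,0]},
    {"claw": 0,"travel": [0,0,0],"dr": [0,0,0]}
  ]
}}

```text
clock: 6.93
position: [0.5107, -0.0743, 0.0506]
orientation: [0.0, -0.609, 0.793, -0.0]
force: [0.0, 0.4, -0.5]
opening: 0.219
gripper_force: 39.3
```

{"op": "step_arm", "data": {
  "series": [
    {"claw": 0,"travel": [0.02,-0.002,0],"dr": [0,0,0]},
    {"claw": 0,"travel": [0.02,-0.002,0],"dr": [0,0,0]},
    {"claw": 0,"travel": [0,0,0],"dr": [0,0,0]}
  ]
}}

```text
clock: 7.18
position: [0.5134, -0.0746, 0.0506]
orientation: [0.0, -0.609, 0.793, -0.0]
force: [0.3, 0.2, -0.9]
opening: 0.213
gripper_force: 39.3
```

{"op": "step_arm", "data": {
  "series": [
    {"claw": 0,"travel": [0.02,-0.002,0],"dr": [0,0,0]},
    {"claw": 0,"travel": [0,0,0],"dr": [0,0,0]}
  ]
}}

```text
clock: 7.35
position: [0.5148, -0.0747, 0.0507]
orientation: [0.0, -0.609, 0.793, -0.0]
force: [0.1, 0.4, -1.1]
opening: 0.214
gripper_force: 39.3
```

{"op": "step_arm", "data": {
  "series": [
    {"claw": 0,"travel": [0.015,-0.0015,0],"dr": [0,0,0]},
    {"claw": 0,"travel": [0,0,0],"dr": [0,0,0]}
  ]
}}

```text
clock: 7.52
position: [0.5159, -0.0748, 0.0506]
orientation: [0.0, -0.609, 0.793, -0.0]
force: [-0.2, -0.2, -0.6]
opening: 0.213
gripper_force: 39.3
```

{"op": "step_arm", "data": {
  "series": [
    {"claw": 0,"travel": [0.015,-0.0015,0],"dr": [0,0,0]},
    {"claw": 0,"travel": [0.015,-0.0015,0],"dr": [0,0,0]},
    {"claw": 0,"travel": [0,0,0],"dr": [0,0,0]}
  ]
}}

```text
clock: 7.77
position: [0.518, -0.075, 0.0505]
orientation: [-0.0, -0.609, 0.793, 0.0]
force: [-0.6, -0.3, -1.2]
opening: 0.213
gripper_force: 39.3
```

{"op": "step_arm", "data": {
  "series": [
    {"claw": 0,"travel": [0.015,-0.0015,0],"dr": [0,0,0]},
    {"claw": 0,"travel": [0,0,0],"dr": [0,0,0]}
  ]
}}

```text
clock: 7.93
position: [0.5186, -0.0751, 0.0504]
orientation: [-0.0, -0.609, 0.793, 0.0]
force: [-1.9, 0.1, -1.1]
opening: 0.215
gripper_force: 39.6
```

{"op": "step_arm", "data": {
  "series": [
    {"claw": 0,"travel": [0.015,-0.0015,0],"dr": [0,0,0]},
    {"claw": 0,"travel": [0,0,0],"dr": [0,0,0]}
  ]
}}

```text
clock: 8.1
position: [0.5191, -0.0751, 0.0503]
orientation: [-0.001, -0.609, 0.793, 0.001]
force: [-5.7, -0.6, 1.9]
opening: 0.216
gripper_force: 40.1
```

{"op": "step_arm", "data": {
  "series": [
    {"claw": 0,"travel": [0.015,-0.0015,0],"dr": [0,0,0]},
    {"claw": 0,"travel": [0,0,0],"dr": [0,0,0]}
  ]
}}

```text
clock: 8.27
position: [0.5199, -0.0753, 0.0502]
orientation: [-0.001, -0.609, 0.793, 0.001]
force: [-6.4, -0.7, 1.2]
opening: 0.213
gripper_force: 40.2
```

{"op": "step_arm", "data": {
  "series": [
    {"claw": 0,"travel": [-0.004,0,0],"dr": [0,0,0]},
    {"claw": 0,"travel": [0,0,0],"dr": [0,0,0]},
    {"claw": 0,"travel": [0,0,0],"dr": [0,0,-0.5]},
    {"claw": 0,"travel": [0,0,0],"dr": [0,0,-0.5]},
    {"claw": 0,"travel": [0,0,0],"dr": [0,0,-0.5]},
    {"claw": 0,"travel": [0,0,0],"dr": [0,0,-0.5]},
    {"claw": 0,"travel": [0,0,0],"dr": [0,0,-0.5]},
    {"claw": 0,"travel": [0,0,0],"dr": [0,0,-0.5]},
    {"claw": 0,"travel": [0,0,0],"dr": [0,0,-0.5]},
    {"claw": 0,"travel": [0,0,0],"dr": [0,0,-0.5]}
  ]
}}

```text
clock: 9.1
position: [0.5194, -0.0751, 0.0502]
orientation: [-0.001, -0.492, 0.87, 0.001]
force: [-7.1, 0.8, 1.6]
opening: 0.217
gripper_force: 40.3
```

```bash
cat > s.py <<'E'
from cell import ctrl; import numpy as np
np.set_printoptions(precision=4,suppress=True)
s=ctrl.state();q=s["orientation"];print(s["clock"],s["position"],"F",s["force"],"M",s["wrist_torque"],"j6",round(s["joints"][5],4),"tau6",round(s["tau"][5],4),s["gripper_force"],"yaw",np.degrees(2*np.arctan2(q[2],q[1]))-90)
E
python3 s.py
```

```text
9.1 [ 0.5194 -0.0751  0.0502] F [-7.0809  0.8254  1.5602] M [-0.0021  1.7256  0.2128] j6 -1.333 tau6 -0.4835 40.28632700443268 yaw 149.00133065414738
```

{"op": "step_arm", "data": {
  "series": [
    {"claw": 0,"travel": [-0.01,0.001,0],"dr": [0,0,0]},
    {"claw": 0,"travel": [0,0,0],"dr": [0,0,0]},
    {"claw": 0,"travel": [0,0,0],"dr": [0,0,0]}
  ]
}}

```text
clock: 9.35
position: [0.5193, -0.0751, 0.0503]
orientation: [-0.001, -0.493, 0.87, 0.001]
force: [-5.6, -0.0, -0.1]
opening: 0.215
gripper_force: 39.9
```

```bash
python3 s.py
```

```text
9.35 [ 0.5193 -0.0751  0.0503] F [-5.6179 -0.0498 -0.0933] M [-0.042   1.341   0.1078] j6 -1.3349 tau6 0.1646 39.90688920021057 yaw 149.09784425825612
```

{"op": "step_arm", "data": {
  "series": [
    {"claw": 0,"travel": [0,0,0],"dr": [0,0,-0.5]},
    {"claw": 0,"travel": [0,0,0],"dr": [0,0,-0.5]},
    {"claw": 0,"travel": [0,0,0],"dr": [0,0,-0.5]},
    {"claw": 0,"travel": [0,0,0],"dr": [0,0,-0.5]}
  ]
}}

```text
clock: 9.68
position: [0.5189, -0.0749, 0.0502]
orientation: [-0.001, -0.431, 0.903, 0.001]
force: [-7.1, 0.6, 1.6]
opening: 0.216
gripper_force: 40.2
```

```bash
python3 s.py
```

```text
9.6833 [ 0.5189 -0.0749  0.0502] F [-7.1303  0.6201  1.5815] M [0.1132 1.654  0.2054] j6 -1.1937 tau6 -0.4843 40.23808836936951 yaw 141.01053774282016
```

{"op": "step_arm", "data": {
  "series": [
    {"claw": 0,"travel": [0,0,0],"dr": [0,0,-0.5]},
    {"claw": 0,"travel": [0,0,0],"dr": [0,0,-0.5]},
    {"claw": 0,"travel": [0,0,0],"dr": [0,0,-0.5]},
    {"claw": 0,"travel": [0,0,0],"dr": [0,0,-0.5]},
    {"claw": 0,"travel": [0,0,0],"dr": [0,0,-0.5]},
    {"claw": 0,"travel": [0,0,0],"dr": [0,0,-0.5]}
  ]
}}

```text
clock: 10.18
position: [0.5188, -0.075, 0.0502]
orientation: [-0.001, -0.334, 0.943, 0.001]
force: [-7.0, 1.2, 1.7]
opening: 0.217
gripper_force: 40.2
```

```bash
python3 s.py
```

```text
10.1833 [ 0.5188 -0.075   0.0502] F [-6.9745  1.1504  1.7305] M [0.1322 1.6274 0.2265] j6 -0.9842 tau6 -0.4834 40.23708522319794 yaw 129.00735796857606
```

{"op": "step_arm", "data": {
  "series": [
    {"claw": 0,"travel": [0,0,0],"dr": [0,0,-0.5]},
    {"claw": 0,"travel": [0,0,0],"dr": [0,0,-0.5]},
    {"claw": 0,"travel": [0,0,0],"dr": [0,0,-0.5]},
    {"claw": 0,"travel": [0,0,0],"dr": [0,0,-0.5]},
    {"claw": 0,"travel": [0,0,0],"dr": [0,0,-0.5]},
    {"claw": 0,"travel": [0,0,0],"dr": [0,0,-0.5]}
  ]
}}

```text
clock: 10.68
position: [0.5188, -0.0748, 0.0502]
orientation: [-0.001, -0.234, 0.972, 0.001]
force: [-7.3, 1.3, 1.5]
opening: 0.212
gripper_force: 40.3
```

```bash
python3 s.py
```

```text
10.6833 [ 0.5188 -0.0748  0.0502] F [-7.3     1.3109  1.5354] M [0.3141 1.7351 0.2138] j6 -0.7748 tau6 -0.4779 40.256479382514954 yaw 117.01157278576306
```

{"op": "step_arm", "data": {
  "series": [
    {"claw": 0,"travel": [0,0,0],"dr": [0,0,-0.5]},
    {"claw": 0,"travel": [0,0,0],"dr": [0,0,-0.5]},
    {"claw": 0,"travel": [0,0,0],"dr": [0,0,-0.5]},
    {"claw": 0,"travel": [0,0,0],"dr": [0,0,-0.5]}
  ]
}}

```text
clock: 11.02
position: [0.5186, -0.0746, 0.0501]
orientation: [-0.002, -0.165, 0.986, 0.001]
force: [-7.9, 1.5, 1.0]
opening: 0.212
gripper_force: 40.3
```

```bash
python3 s.py
```

```text
11.0167 [ 0.5186 -0.0746  0.0501] F [-7.9402  1.4852  0.9757] M [0.478  1.77   0.2223] j6 -0.6351 tau6 -0.4721 40.27720391750336 yaw 109.01679579783425
```

{"op": "step_arm", "data": {
  "series": [
    {"claw": 0,"travel": [0,0,0],"dr": [0,0,-0.5]},
    {"claw": 0,"travel": [0,0,0],"dr": [0,0,-0.5]},
    {"claw": 0,"travel": [0,0,0],"dr": [0,0,-0.5]},
    {"claw": 0,"travel": [0,0,0],"dr": [0,0,-0.5]}
  ]
}}

```text
clock: 11.35
position: [0.5184, -0.0743, 0.05]
orientation: [-0.002, -0.096, 0.995, 0.001]
force: [-7.5, 4.1, 0.4]
opening: 0.213
gripper_force: 40.2
```

```bash
python3 s.py
```

```text
11.35 [ 0.5184 -0.0743  0.05  ] F [-7.5265  4.1482  0.4268] M [0.8441 1.8526 0.2038] j6 -0.4955 tau6 -0.4746 40.22281587123871 yaw 101.02778053219683
```

{"op": "step_arm", "data": {
  "series": [
    {"claw": 0,"travel": [0,0,0],"dr": [0,0,-0.5]},
    {"claw": 0,"travel": [0,0,0],"dr": [0,0,-0.5]},
    {"claw": 0,"travel": [0,0,0],"dr": [0,0,-0.5]},
    {"claw": 0,"travel": [0,0,0],"dr": [0,0,-0.5]}
  ]
}}

```text
clock: 11.68
position: [0.5183, -0.074, 0.0499]
orientation: [-0.002, -0.027, 1.0, 0.001]
force: [-7.4, 5.3, 1.8]
opening: 0.215
gripper_force: 40.2
```

```bash
python3 s.py
```

```text
11.6833 [ 0.5183 -0.074   0.0499] F [-7.3526  5.3122  1.8355] M [1.1258 1.8636 0.2037] j6 -0.3559 tau6 -0.4707 40.22419273853302 yaw 93.0378763534211
```

{"op": "step_arm", "data": {
  "series": [
    {"claw": 0,"travel": [0,0.008,0],"dr": [0,0,-0.5]},
    {"claw": 0,"travel": [0,0.004,0],"dr": [0,0,-0.5]},
    {"claw": 0,"travel": [0,0,0],"dr": [0,0,-0.5]}
  ]
}}

```text
clock: 11.93
position: [0.5182, -0.0735, 0.0499]
orientation: [-0.002, 0.026, 1.0, 0.001]
force: [-9.0, 1.9, 0.6]
opening: 0.215
gripper_force: 40.3
```

```bash
python3 s.py
```

```text
11.9333 [ 0.5182 -0.0735  0.0499] F [-8.9678  1.9446  0.6111] M [0.6353 2.0134 0.2148] j6 -0.2495 tau6 -0.4636 40.267521142959595 yaw 87.0237353171735
```

{"op": "step_arm", "data": {
  "series": [
    {"claw": 0,"travel": [0,0.004,0],"dr": [0,0,-0.5]},
    {"claw": 0,"travel": [0,0,0],"dr": [0,0,-0.5]},
    {"claw": 0,"travel": [0,0,0],"dr": [0,0,-0.5]}
  ]
}}

```text
clock: 12.18
position: [0.5181, -0.0732, 0.0498]
orientation: [-0.002, 0.078, 0.997, 0.001]
force: [-8.4, 3.0, 0.0]
opening: 0.209
gripper_force: 40.1
```

```bash
python3 s.py
```

```text
12.1833 [ 0.5181 -0.0732  0.0498] F [-8.4192  3.0129  0.0376] M [0.653  1.9823 0.2003] j6 -0.1443 tau6 -0.4742 40.13287425041199 yaw 81.02205915332738
```

{"op": "step_arm", "data": {
  "series": [
    {"claw": 0,"travel": [0,0.004,0],"dr": [0,0,-0.5]},
    {"claw": 0,"travel": [0,0.002,0],"dr": [0,0,-0.5]},
    {"claw": 0,"travel": [0,0,0],"dr": [0,0,-0.5]}
  ]
}}

```text
clock: 12.43
position: [0.518, -0.0729, 0.0498]
orientation: [-0.002, 0.13, 0.991, 0.0]
force: [-9.7, 2.6, -0.4]
opening: 0.211
gripper_force: 40.2
```

```bash
python3 s.py
```

```text
12.4333 [ 0.518  -0.0729  0.0498] F [-9.6671  2.6157 -0.4301] M [0.5307 2.0725 0.2056] j6 -0.0387 tau6 -0.4708 40.188637375831604 yaw 75.01794253874235
```

{"op": "step_arm", "data": {
  "series": [
    {"claw": 0,"travel": [0,0.004,0],"dr": [0,0,-0.5]},
    {"claw": 0,"travel": [0,0.002,0],"dr": [0,0,-0.5]},
    {"claw": 0,"travel": [0,0,0],"dr": [0,0,-0.5]}
  ]
}}

```text
clock: 12.68
position: [0.5179, -0.0725, 0.0497]
orientation: [-0.003, 0.182, 0.983, 0.0]
force: [-10.0, 1.5, -0.4]
opening: 0.216
gripper_force: 40.2
```

```bash
python3 s.py
```

```text
12.6833 [ 0.5179 -0.0725  0.0497] F [-10.043    1.5294  -0.3761] M [0.3775 2.1908 0.1809] j6 0.0668 tau6 -0.4718 40.15097916126251 yaw 69.01754503529139
```

{"op": "step_arm", "data": {
  "series": [
    {"claw": 0,"travel": [-0.004,0.002,0],"dr": [0,0,-0.5]},
    {"claw": 0,"travel": [0,0.002,0],"dr": [0,0,-0.5]},
    {"claw": 0,"travel": [0,0,0],"dr": [0,0,-0.5]}
  ]
}}

```text
clock: 12.93
position: [0.5178, -0.0722, 0.0498]
orientation: [-0.002, 0.233, 0.972, 0.0]
force: [-8.9, 0.7, -0.9]
opening: 0.213
gripper_force: 40.1
```

```bash
python3 s.py
```

```text
12.9333 [ 0.5178 -0.0722  0.0498] F [-8.9089  0.701  -0.8826] M [0.381  2.0124 0.2301] j6 0.172 tau6 -0.4736 40.09747803211212 yaw 63.01618575818017
```

{"op": "step_arm", "data": {
  "series": [
    {"claw": 0,"travel": [-0.002,0.003,0],"dr": [0,0,-0.5]},
    {"claw": 0,"travel": [0,0.002,0],"dr": [0,0,-0.5]},
    {"claw": 0,"travel": [0,0,0],"dr": [0,0,-0.5]}
  ]
}}

```text
clock: 13.18
position: [0.5178, -0.0718, 0.0498]
orientation: [-0.002, 0.284, 0.959, -0.0]
force: [-8.0, 0.9, -0.3]
opening: 0.215
gripper_force: 40.1
```

```bash
python3 s.py
```

```text
13.1833 [ 0.5178 -0.0718  0.0498] F [-7.9537  0.9012 -0.2868] M [0.403  1.8859 0.193 ] j6 0.2773 tau6 -0.4734 40.074307322502136 yaw 57.01723314729813
```

{"op": "step_arm", "data": {
  "series": [
    {"claw": 0,"travel": [0,0,0],"dr": [0,0,-0.5]},
    {"claw": 0,"travel": [0,0,0],"dr": [0,0,-0.5]},
    {"claw": 0,"travel": [0,0,0],"dr": [0,0,-0.5]}
  ]
}}

```text
clock: 13.43
position: [0.5178, -0.0716, 0.0498]
orientation: [-0.002, 0.334, 0.943, 0.0]
force: [-8.1, 3.0, -0.2]
opening: 0.218
gripper_force: 40.1
```

```bash
python3 s.py
```

```text
13.4333 [ 0.5178 -0.0716  0.0498] F [-8.0522  3.0199 -0.2302] M [0.6586 1.8707 0.2538] j6 0.382 tau6 -0.4755 40.05948007106781 yaw 51.021270920585806
```

{"op": "step_arm", "data": {
  "series": [
    {"claw": 0,"travel": [0,0,0],"dr": [0,0,-0.5]},
    {"claw": 0,"travel": [0,0,0],"dr": [0,0,-0.5]},
    {"claw": 0,"travel": [0,0,0],"dr": [0,0,-0.5]}
  ]
}}

```text
clock: 13.68
position: [0.5178, -0.0715, 0.0498]
orientation: [-0.002, 0.382, 0.924, 0.0]
force: [-7.7, 3.8, -0.1]
opening: 0.213
gripper_force: 40.1
```

```bash
python3 s.py
```

```text
13.6833 [ 0.5178 -0.0715  0.0498] F [-7.6666  3.7765 -0.1477] M [0.8148 1.844  0.1612] j6 0.4867 tau6 -0.4725 40.07226526737213 yaw 45.02765262990434
```

{"op": "step_arm", "data": {
  "series": [
    {"claw": 0,"travel": [0,0.004,0],"dr": [0,0,-0.5]},
    {"claw": 0,"travel": [0,0.002,0],"dr": [0,0,-0.5]},
    {"claw": 0,"travel": [0,0,0],"dr": [0,0,-0.5]}
  ]
}}

```text
clock: 13.93
position: [0.5178, -0.0711, 0.0498]
orientation: [-0.002, 0.43, 0.903, -0.0]
force: [-7.4, 1.9, 0.1]
opening: 0.218
gripper_force: 40.1
```

```bash
python3 s.py
```

```text
13.9333 [ 0.5178 -0.0711  0.0498] F [-7.3928  1.9433  0.0581] M [0.8476 1.8297 0.2596] j6 0.5923 tau6 -0.4688 40.10542452335358 yaw 39.02866736561754
```

{"op": "step_arm", "data": {
  "series": [
    {"claw": 0,"travel": [0,0.004,0],"dr": [0,0,-0.5]},
    {"claw": 0,"travel": [0,0,0],"dr": [0,0,-0.5]},
    {"claw": 0,"travel": [0,0,0],"dr": [0,0,-0.5]}
  ]
}}

```text
clock: 14.18
position: [0.5178, -0.0707, 0.0498]
orientation: [-0.002, 0.477, 0.879, -0.0]
force: [-7.6, 3.6, -1.3]
opening: 0.218
gripper_force: 40.1
```

```bash
python3 s.py
```

```text
14.1833 [ 0.5178 -0.0707  0.0498] F [-7.6265  3.561  -1.2646] M [0.7892 1.7894 0.2638] j6 0.6976 tau6 -0.4719 40.132686495780945 yaw 33.02829917092883
```

{"op": "step_arm", "data": {
  "series": [
    {"claw": 0,"travel": [0,0.004,0],"dr": [0,0,-0.5]},
    {"claw": 0,"travel": [0,0,0],"dr": [0,0,-0.5]},
    {"claw": 0,"travel": [0,0,0],"dr": [0,0,-0.5]}
  ]
}}

```text
clock: 14.43
position: [0.5178, -0.0704, 0.0498]
orientation: [-0.002, 0.522, 0.853, -0.0]
force: [-8.0, 4.2, 0.1]
opening: 0.216
gripper_force: 40.1
```

```bash
python3 s.py
```

```text
14.4333 [ 0.5178 -0.0704  0.0498] F [-7.9544  4.1907  0.1445] M [0.8559 1.7575 0.1877] j6 0.8028 tau6 -0.4719 40.148025155067444 yaw 27.033570069556944
```

{"op": "step_arm", "data": {
  "series": [
    {"claw": 0,"travel": [0,0.004,0],"dr": [0,0,-0.5]},
    {"claw": 0,"travel": [0,0.003,0],"dr": [0,0,-0.5]},
    {"claw": 0,"travel": [0,0,0],"dr": [0,0,-0.5]}
  ]
}}

```text
clock: 14.68
position: [0.5179, -0.07, 0.0498]
orientation: [-0.002, 0.566, 0.824, -0.0]
force: [-8.5, 2.5, 0.6]
opening: 0.215
gripper_force: 40.2
```

```bash
python3 s.py
```

```text
14.6833 [ 0.5179 -0.07    0.0498] F [-8.4908  2.5271  0.6171] M [0.7522 1.8115 0.1901] j6 0.9085 tau6 -0.4681 40.185880064964294 yaw 21.031130022911228
```

{"op": "step_arm", "data": {
  "series": [
    {"claw": 0,"travel": [0,0.004,0],"dr": [0,0,-0.5]},
    {"claw": 0,"travel": [0,0,0],"dr": [0,0,-0.5]},
    {"claw": 0,"travel": [0,0,0],"dr": [0,0,-0.5]}
  ]
}}

```text
clock: 14.93
position: [0.5179, -0.0697, 0.0498]
orientation: [-0.002, 0.609, 0.794, -0.0]
force: [-7.2, 4.0, -0.1]
opening: 0.219
gripper_force: 40.2
```

```bash
python3 s.py
```

```text
14.9333 [ 0.5179 -0.0697  0.0498] F [-7.2499  4.0381 -0.1232] M [0.7593 1.7539 0.2059] j6 1.0138 tau6 -0.4735 40.19364595413208 yaw 15.029151682765317
```

{"op": "step_arm", "data": {
  "series": [
    {"claw": 0,"travel": [0,0.004,0],"dr": [0,0,-0.5]},
    {"claw": 0,"travel": [0,0,0],"dr": [0,0,-0.5]},
    {"claw": 0,"travel": [0,0,0],"dr": [0,0,-0.5]}
  ]
}}

```text
clock: 15.18
position: [0.5179, -0.0694, 0.0498]
orientation: [-0.002, 0.649, 0.761, -0.001]
force: [-7.2, 1.8, -0.6]
opening: 0.219
gripper_force: 40.3
```

```bash
python3 s.py
```

```text
15.1833 [ 0.5179 -0.0694  0.0498] F [-7.2222  1.8068 -0.5605] M [0.6689 1.7343 0.2314] j6 1.119 tau6 -0.4627 40.250866413116455 yaw 9.027994477639666
```

```bash
python3 - <<'E'
from h import *
b=cam("scene")
cv2.imwrite("pics/q.png",cv2.resize(b[0][225:280,310:375],None,fx=10,fy=10,interpolation=cv2.INTER_CUBIC))
k=np.array([.5179,-.0694])
for yaw in(-15,-10,-5.5,0):
    r=np.radians(yaw);X=np.array([np.cos(r),np.sin(r)]);Y=np.array([-X[1],X[0]]);o=k+29.5e-3*Y
    t=np.linspace(0,2*np.pi,200)
    R=np.array([proj(b,[*(o-.008*X+np.cos(a)*(.0195 if np.cos(a)>0 else .0205)*Y),.0212+.0208*np.sin(a)]) for a in t]);R=(R-[310,225])*10
    print(yaw,R[R[:,0].argmin()].round(),R[R[:,1].argmin()].round(),R[R[:,1].argmax()].round())
E
```

```text
-15 [224. 221.] [250. 189.] [316. 332.]
-10 [215. 231.] [246. 198.] [311. 337.]
-5.5 [208. 241.] [243. 206.] [308. 342.]
0 [200. 254.] [241. 216.] [303. 347.]
```

View pics/q.png

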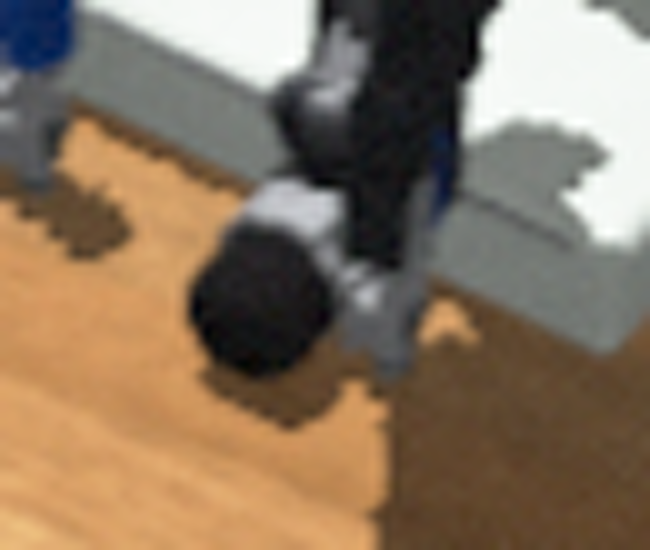

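The picture shows the band around the cap against the lip at (290,205), square, with the screw housing now close to the cap's right side at (345,300). I'll continue tightening.

{"op": "step_arm", "data": {
  "series": [
    {"claw": 0,"travel": [0,0.004,0],"dr": [0,0,-0.5]},
    {"claw": 0,"travel": [0,0,0],"dr": [0,0,-0.5]},
    {"claw": 0,"travel": [0,0,0],"dr": [0,0,-0.5]}
  ]
}}

```text
clock: 15.48
position: [0.518, -0.0693, 0.0498]
orientation: [-0.002, 0.688, 0.726, -0.001]
force: [-7.0, 2.0, -1.5]
opening: 0.213
gripper_force: 40.3
```

```bash
python3 s.py
```

```text
15.4833 [ 0.518  -0.0693  0.0498] F [-7.024   2.0421 -1.5269] M [0.4288 1.7385 0.23  ] j6 1.2243 tau6 -0.4557 40.329025983810425 yaw 3.0236275336197593
```

{"op": "step_arm", "data": {
  "series": [
    {"claw": 0,"travel": [0,0.002,0],"dr": [0,0,-0.5]},
    {"claw": 0,"travel": [0,0,0],"dr": [0,0,-0.5]},
    {"claw": 0,"travel": [0,0,0],"dr": [0,0,-0.5]}
  ]
}}

```text
clock: 15.73
position: [0.518, -0.0692, 0.0499]
orientation: [-0.002, 0.725, 0.688, -0.001]
force: [-7.1, 1.4, -1.2]
opening: 0.215
gripper_force: 40.4
```

```bash
python3 s.py
```

```text
15.7333 [ 0.518  -0.0692  0.0499] F [-7.1214  1.3957 -1.1764] M [0.4443 1.7498 0.2976] j6 1.3293 tau6 -0.4301 40.41137516498566 yaw -2.979952212750817
```

{"op": "step_arm", "data": {
  "series": [
    {"claw": 0,"travel": [0,0.002,0],"dr": [0,0,-0.5]},
    {"claw": 0,"travel": [0,0,0],"dr": [0,0,-0.5]},
    {"claw": 0,"travel": [0,0,0],"dr": [0,0,-0.5]}
  ]
}}

```text
clock: 15.98
position: [0.518, -0.0691, 0.0499]
orientation: [-0.002, 0.76, 0.65, -0.001]
force: [-7.6, 0.6, -1.4]
opening: 0.211
gripper_force: 40.5
```

```bash
python3 s.py
```

```text
15.9833 [ 0.518  -0.0691  0.0499] F [-7.5904  0.5642 -1.3633] M [0.3385 1.6898 0.2062] j6 1.4342 tau6 -0.4124 40.49735963344574 yaw -8.978963615314058
```

{"op": "step_arm", "data": {
  "series": [
    {"claw": 0,"travel": [0,0,0],"dr": [0,0,-0.5]},
    {"claw": 0,"travel": [0,0,0],"dr": [0,0,-0.5]},
    {"claw": 0,"travel": [0,0,0],"dr": [0,0,-0.5]}
  ]
}}

```text
clock: 16.23
position: [0.518, -0.0691, 0.0498]
orientation: [-0.002, 0.793, 0.609, -0.001]
force: [-8.1, 0.6, -1.6]
opening: 0.213
gripper_force: 40.6
```

```bash
python3 s.py; python3 -c "
from cell import ctrl
import numpy as np
r=[]
for i in range(12): ctrl.get_image('top'); s=ctrl.state(); r.append([s['wrist_torque'][2],s['tau'][5]])
r=np.array(r);print(r.mean(0),r.std(0))"
```

```text
16.2333 [ 0.518  -0.0691  0.0498] F [-8.0718  0.5609 -1.5673] M [0.3711 1.6426 0.3098] j6 1.5389 tau6 -0.3951 40.59408903121948 yaw -14.980103258486508
[0.25378623 0.28241737] [0.02617018 0.18526716]
```

{"op": "step_arm", "data": {
  "series": [
    {"claw": 0,"travel": [-0.008,0,0],"dr": [0,0,0]},
    {"claw": 0,"travel": [0,0,0],"dr": [0,0,0]},
    {"claw": 0.35,"travel": [0,0,0],"dr": [0,0,0]},
    {"claw": 0.5,"travel": [0,0,0],"dr": [0,0,0]},
    {"claw": 0.5,"travel": [0,0,0],"dr": [0,0,0]},
    {"claw": 0.5,"travel": [0,0,0],"dr": [0,0,0]}
  ]
}}

```text
clock: 17.33
position: [0.5199, -0.0699, 0.0509]
orientation: [0.001, 0.793, 0.609, 0.0]
force: [0.5, -0.6, 0.6]
opening: 0.499
gripper_force: 0.0
```

```bash
python3 s.py
```

```text
17.3333 [ 0.5199 -0.0699  0.0509] F [ 0.4588 -0.578   0.5842] M [-0.0398 -0.0237 -0.0227] j6 1.5373 tau6 0.001 0.0 yaw -14.911104211924098
```

{"op": "step_arm", "data": {
  "series": [
    {"claw": 0.5,"travel": [0,0,0.2],"dr": [0,0,0]},
    {"claw": 0.5,"travel": [0,0,0.4],"dr": [0,0,0]},
    {"claw": 0.5,"travel": [0,0,0.4],"dr": [0,0,0]},
    {"claw": 0.5,"travel": [0,0,0.4],"dr": [0,0,0]},
    {"claw": 0.5,"travel": [-0.4,0,0.2],"dr": [0,0,0]},
    {"claw": 0.5,"travel": [-0.4,0,0],"dr": [0,0,0]},
    {"claw": 0.5,"travel": [-0.4,0,0],"dr": [0,0,0]},
    {"claw": 0.5,"travel": [-0.4,0,0],"dr": [0,0,0]},
    {"claw": 0.5,"travel": [0,0,0],"dr": [0,0,0]},
    {"claw": 0.5,"travel": [0,0,0],"dr": [0,0,0]}
  ]
}}

```text
clock: 18.17
position: [0.3987, -0.0698, 0.1714]
orientation: [0.001, 0.793, 0.609, 0.001]
force: [-0.1, 0.0, 0.9]
opening: 0.5
gripper_force: 0.0
```

```bash
python3 - <<'E'
from h import *
for n,z in(("top",.081),("scene",.066)):
    c=cam(n);hsv=cv2.cvtColor(c[0],cv2.COLOR_BGR2HSV); m=cv2.inRange(hsv,(100,90,40),(130,255,255))
    k,l,s,ce=cv2.connectedComponentsWithStats(m)
    for i in range(1,k):
        if s[i,4]>8 and 250<ce[i][0]<420: print(n,s[i],ray(c,ce[i],z))
    if n=="scene":
        k=np.array([.5185,-.0695])
        sub=hsv[225:280,310:375]; g=(sub[...,1]<60)&(sub[...,2]>90)
        for r in range(14,32): print(r+225,''.join('#' if x else ('o' if v<50 else '.') for x,v in zip(g[r],sub[r,:,2])))
E
```

```text
top [289 210   8   9  40] [0.52842476 0.03930648 0.081     ]
top [328 215   8   8  35] [ 0.5146971  -0.06709545  0.081     ]
scene [315 227   3   4  11] [0.52085142 0.02475401 0.066     ]
scene [345 236  10  15 100] [ 0.51478047 -0.07026929  0.066     ]
239 ooooooooo........##################....###...####################
240 .ooooooo...........################..........####################
241 ..oooooo..............#######...###..........####################
242 ..oooooo................###.##...###.........####################
243 ..oooooo..#..............########.#..........####################
244 ..oooooo.................##########..........####################
245 ..oooooo................###########..........####################
246 ...ooooo................###########..........####################
247 .....ooo..................##########........#####################
248 ......oo................oooo.#######.......######################
249 .......................oooooo..######.....#######################
250 ......................ooooooooo#######...########################
251 ......................ooooooooo.########.########################
252 .....................ooooooooooo.#######.########################
253 ....................ooooooooooooo.######.##..####################
254 ...................oooooooooooooo..######......##################
255 ...................ooooooooooooooo.#####..........###############
256 ...................ooooooooooooooo.#####............#############
```

```bash
python3 - <<'E'
from h import *
c=cam("top");f=cv2.resize(c[0][204:230,274:340],None,fx=2,fy=2,interpolation=cv2.INTER_CUBIC);h=cv2.cvtColor(f,cv2.COLOR_BGR2HSV)
for r in range(f.shape[0]):
    print('%5.1f '%(204+r/2)+''.join('B' if 100<=a<=130 and s>90 and v>40 else 'o' if v<50 else '#' if s<60 and v>180 else '+' if s<70 else '.' for a,s,v in h[r]))
E
```

```text
204.0 +++++++++++++++++++++++++++++++++++++++#############################################################################################
204.5 ++++++++++++++++++++++++++++++++++++++++++++++++####################################################################################
205.0 ...........+++++++++++++++++++++++++++++++++++++++++++##############################################################################
205.5 ............++++++++++++++++++++++++++++++++++++++++++++++++++++++##################################################################
206.0 .............++++++++++++++++++++++++++++++++++++++++++++++++++++++++++++###########################################################
206.5 .............+++++++++++++++++++++++++++++++++++++++++++++++++++++++++++++++++++++++################################################
207.0 .............++++++++++++++++++++++...........+++++++++++++++++++++++++++++++++++++++++++###########################################
207.5 .............++++++++++++++++++++......................+++++++++++++++++++++++++++++++++++++++++++++++###################
[... 5427 characters left out ...]
.....
227.5 .......................................................................................oooooooo++++++++++++++++++++++++++++++.......
228.0 .......................................................................................oooooooo++++++++++++++++++++++++++++++++++...
228.5 .........................................................................................ooooo++++++++++++++++++++++++++++++++++++++
229.0 ..........................................................................................ooo+++++++++++++++++++++++++++++++++++++++
229.5 ...........................................................................................o++++++++++++++++++++++++++++++++++++++++
```

```bash
python3 -c "
from cell import ctrl
print(ctrl.job_done())"
```

```text
the job is handed in; nothing more can be done
None
```

I slid the clamp over the cap to the lip and tightened it to about 80 N in all, let go and handed the job in; the squeeze is estimated from the rise in turning torque, the band looked square and within about 1–2 mm of the lip in the camera images, and the hand-in call returned no verdict.

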